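# Hold a hinge leaf in line for the pin press

### The job

First set the pin press by turning the black dial on the white controller until its white pointer stands at the red mark, and let go of the dial. Then take the brass hinge leaf from its stand and lower it gently, knuckle down and leaf upright, between the two brass knuckles of the jamb fixture until its knuckle sits fully home in the V nest and the three knuckle holes line up for the pin. Finish while still gripping the leaf there, since it falls over if let go; leave the steel leaf and the other things on the bench undisturbed.

Things in the scene. Friction and masses are not known exactly. Their poses are not given: they have to be found in the camera images.
- dial (a joint): Angle of the force dial on top of the white controller, rad; grows as the dial turns clockwise seen from above, 0 to 3.14 between stops. It turns stiffly (about 0.04 N m) and stays where it is left. At the start the red mark lies 0.6 to 1.45 rad clockwise from the pointer.
- dial_grip (a point): On the dial's vertical axis at the height to grip, 26 mm above the controller's flat top. Black dial: round skirt 44 mm in diameter, 9.5 mm high, under an upright grip bar 44 mm long, 12 mm thick, its top 38.5 mm above the controller. Own x: along the bar towards the white pointer; z up.
- pointer (a point): End of the dial's white pointer, 34 mm from the dial's axis, turning with the dial.
- red_mark (a point): Inner part of the red mark on the white scale, also 34 mm from the dial's axis; the pointer is set when it lies right beside it in plan view. Its own x axis points radially outwards from the dial's axis. It is fixed in a run but differs from run to run.
- console: White controller, 130 x 180 mm, flat top 55 mm above the bench, blue display on the left part; origin on the bench under the dial's axis.
- leaf_center (a point): Centre of the plate of the loose brass hinge leaf, which stands upright: 8 mm thick (own x), 56 mm wide (own y), 58 mm high (own z, up), 0.14 to 0.28 kg. Its one knuckle, 18 mm in diameter, 20 mm long, hangs below the plate's middle. It fits either way round. Pinch the faces of the plate from above, in its upper half.
- leaf_bore (a point): Centre of the brass leaf's knuckle hole, 42 mm below leaf_center; own y along the hole.
- stand_a: Grey plastic stand of the brass leaf, 50 x 72 mm, 40 mm high, fixed; origin at its underside. Two slots, open at the top, loosely hold the lower 12 mm of the plate, whose top is 86 mm above the bench: lift it straight up by 15 mm or more to clear.
- jamb_bore (a point): Where the leaf's hole centre must come: midway between the two fixed brass knuckles, on their hole axis (own y, level), 50 mm above the bench; own z up. Fixed knuckles: 18 mm in diameter, 20 mm long, 24 mm apart (2 mm play at each end of the leaf's 20 mm knuckle), ends chamfered 2 mm.
- jamb: Jamb fixture, fixed; origin on the bench under jamb_bore, same axes. An aluminium 90 degree V nest in the gap, open upwards, centres the knuckle when lightly pressed down; nothing stops the leaf tipping. Wood block with flat brass leaf (top 56 mm) on the +x side, pin press cylinder (top 64 mm) from 58 to 124 mm on the +y side; free above.
- spare_center (a point): Centre of the plate of the steel leaf, same plate size, thinner knuckle, in an identical stand. To be left where it is.
- opener: Steel case opener lying on the bench, 165 mm long, loose bystander.
- loupe_o (a point): Black loupe, 38 mm in diameter, 36 mm high, loose bystander; point at its underside.
- pincup_o (a point): Amber glass cup, 56 mm in diameter, 30 mm high, loose bystander; point at its underside.
- driver: Blue screwdriver lying on the bench, 130 mm long, loose bystander.
- oiler_o (a point): Small jar, 40 mm in diameter, 70 mm high, loose bystander; point at its underside.
Things that resemble listed ones, but are neither listed nor needed, are in the scene too. What is shaped like the part that bears leaf_center but blue is not meant.

How it is judged:
By the outcome, as a careful person would: the job done as asked, in the order asked, and still so for the second after the job is handed in, while the arm keeps its last pose, push and grip.
It also fails if it takes over 58 s, if anything falls off the work surface, if the arm or the gripper's body presses on something with over 40 N, if the wrist force passes 120 N, or if a joint passes its speed limit or range.

### The arm

A 6-joint arm with a two-finger parallel gripper is mounted at the origin on the work surface. World frame = base frame: x ahead of the robot, y to its left, z up, the work surface at z = 0. Lengths are in m, angles in rad, forces in N, time in s.
With the tool pointing down it reaches from about 0.25 to 0.8 m from the base axis. Payload 8.5 kg.
Tool frame: the origin (TCP) lies between the finger pads; the fingertips stand 14 mm ahead of it and the grasp point (between the pads) lies 5 mm behind it; z points along the fingers, y is the line along which they close (so a half turn about z gives the same grasp; the last joint's range is limited). The gripper opens to 85 mm and grips with 20 to 120 N. Pads are 22 mm wide; open, the fingers measure 114 mm over their backs; the gripper's body (76 mm by 85 mm) begins 54 mm behind the grasp point. The pads swing forward as they close: fully open they stand 13 mm farther back than shut.
Start: joints at [1.236, 0.238, -0.013, 1.319, 0, 1.571], TCP at [0.172, 0.496, 0.214] pointing down, gripper open.
Joint ranges: [-2.66, 2.66], [-1.03, 1.9], [-1.14, 1.46], [-1.82, 2.27], [-1.45, 1.34], [-3.14, 3.14]. Speed limits (rad/s): [2.22, 2.22, 2.79, 3.14, 3.14, 3.14].

### API

Orientations are given as a 3x3 rotation matrix whose columns are the frame's x, y, z axes.
In Python, from station import ctrl, viewer gives the robot as it stands.
- The arm moves only by the tool move_arm, never from a script. Its argument "targets" is text: rows parted by semicolons, each of 6 numbers parted by spaces: the shift along the tool's x, y, z normalised to -1 to 1, where 1 is 750 mm, then the turn, a rotation vector about the tool's x, y, z normalised to -1 to 1, where 1 is 120 degrees. In form: x y z ax ay az; .... A call has 1 to 20 rows; each row is the pose to reach, as a shift and turn from the pose commanded when the call began, along the tool's axes at that moment; what a row does not reach only later rows make up. A row lasts 1/10 s, in which the tool goes at most 50 mm and 8.59 degrees, less where a joint would pass 70% of its speed; a pose out of reach is approached as far as the arm can. A call with a number of a shift or a turn outside -1 to 1 is refused whole. A call with a gripper value outside its range is refused whole. "claw" is the opening, from 0 (shut) to 1 (fully open), set as the call begins (left out, the last holds). The fingers move at their own pace and stop on an object; the grip force is fixed at half the most. Time passes only in rows, so rows that repeat a pose let the fingers close. It gives the time, the measured TCP pose, the force, the opening and the grip force at its end, in the units of the state.
- ctrl.state(): the state, without advancing time (a new reading comes with each control period).
- viewer.read_camera(name): name is "side" or "top" or "wrist"; returns (picture, depth): 400x640x3 uint8, red, green, blue; 400x640 float32, m along the optical axis (not along the pixel's ray), 0 where there is no reading.
- viewer.camera_params(name): a dict with "intrinsics" (3x3 intrinsics, pixels), "rvec" (rotation vector, rad) and "tvec" (3), from world to camera coordinates, as OpenCV has them; the wrist camera has in their place "tool_from_camera" (4x4, takes a point from camera to tool coordinates, whose origin is the TCP and whose axes are the flange's). Camera axes: x right, y down, z forward; pixel columns grow to the right and rows downward; lengths in m; the calibration is good to about 2 mm. The wrist camera is an equidistant fisheye: a pixel r from the principal point sees the ray r / f radians off the axis. A picture is of the moment at which its call begins: read the wrist's pose just before it. camera_params takes no time and is no camera call.
- ctrl.hand_in(): hands the job in; it is judged then, once.
The state is a dict: "t": time; "joint_pos": joint angles; "joint_vel": joint speeds; "effort": joint torques, N m; "position": TCP position; "ee_rot": TCP orientation; "ft_force": force on the tool from outside, world axes, zero at the start; "wrist_torque": the same for the moment, N m; "grip_width": finger opening in m; "grasp_force": force on a finger pad.
Only numpy, scipy, OpenCV 4.12 (cv2) and the standard library are available. Lean on these libraries where they do the work, as an engineer would, in place of code of your own. Each camera call takes 0.05 s, during which the arm holds its last target. There are 200 camera calls.

## Working session

There is one attempt and no reset: what is moved stays moved. The work goes in short steps, Python scripts to look and compute and a tool call to move; the robot and the scene stay as the last step left them, time stands still between calls to the robot, and variables do not carry over. Pictures are saved under pics/ and viewed, at most 10 in all, crops included, and the job is handed in when it is done.

Besides the shell and the picture viewer there is one more tool, called after "Request:" in YAML: its name, and indented under it one key for each argument. move_arm: Moves the arm, as the interface text tells. Scaled input: -1 to 1 covers 750 mm each way for a shift and 120 degrees each way for a turn. Its arguments: {"type":"object","properties":{"targets":{"type":"string"},"claw":{"type":"number"}},"required":["targets"]}

```bash
mkdir -p pics; ls; cat > h.py <<'E'
import numpy as np, cv2
from station import ctrl, viewer
def cam(n):
    p=viewer.camera_params(n); R=cv2.Rodrigues(np.array(p['rvec'],float))[0]; t=np.array(p['tvec'],float).ravel()
    return np.array(p['intrinsics']),R,t
def onplane(n,uv,z):
    K,R,t=cam(n); uv=np.atleast_2d(uv).astype(float)
    d=np.c_[uv,np.ones(len(uv))]@np.linalg.inv(K).T@R; c=-R.T@t
    return c+d*((z-c[2])/d[:,2])[:,None]
def proj(n,P):
    K,R,t=cam(n); q=(np.atleast_2d(P)@R.T+t)@K.T; return q[:,:2]/q[:,2:]
def world(n,depth):
    K,R,t=cam(n); v,u=np.mgrid[:400,:640]; d=np.stack([u,v,np.ones_like(u)],-1)@np.linalg.inv(K).T
    return (d*depth[...,None]-t)@R
E
python3 - <<'E'
from h import *
for n in ('top','side'):
    im,d=viewer.read_camera(n); np.savez(f'{n}0.npz',im=im,d=d)
    cv2.imwrite(f'pics/{n}0.png',im[...,::-1])
    K,R,t=cam(n); print(n,K[0,0],-R.T@t,R[2])
s=ctrl.state(); print(s['position'],s['ee_rot'],s['t'])
E
```

```text
pics
top 377.3473715508461 [0.35635439 0.00247586 1.2125608 ] [ 0.17377453  0.00527954 -0.98477131]
side 369.143444055401 [ 0.00925273 -0.4998465   0.65347152] [ 0.6102371   0.52470238 -0.59354704]
[0.17236744 0.49549453 0.21363562] [[-9.44481469e-01  3.28564419e-01 -4.21543777e-04]
 [ 3.28564689e-01  9.44480698e-01 -1.20688479e-03]
 [ 1.60056207e-06 -1.27838472e-03 -9.99999183e-01]] 0.1
```

View pics/top0.png

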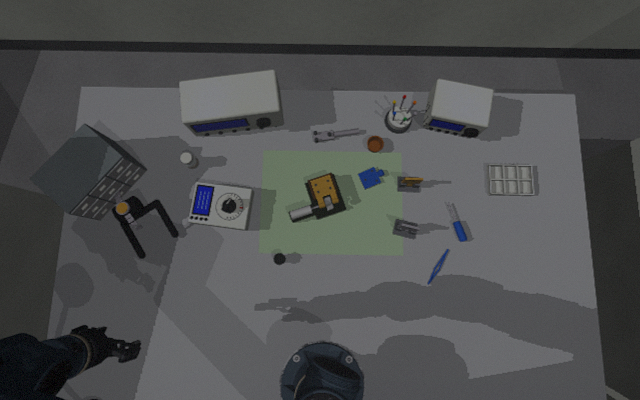

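View pics/side0.png

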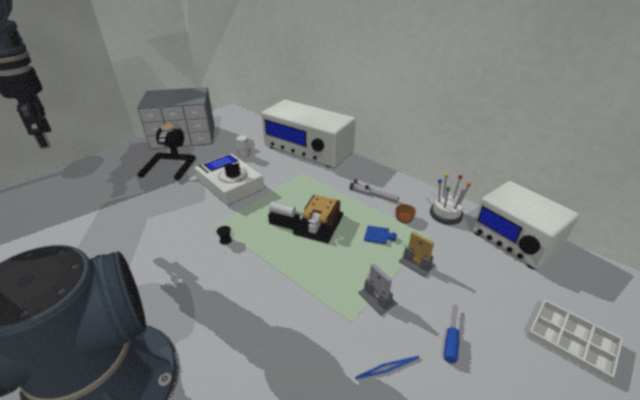

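The top view shows the console at (221,205) with its dial at (230,206), and the jamb at (322,197). There are three leaf candidates:
- **(410,183):** a brass plate upright in a stand. It fits the description.
- **(404,228):** the steel spare.
- **(373,178):** the blue look-alike lying flat.

I'll confirm this in one enlarged crop.

```bash
python3 - <<'E'
from h import *
a=np.load('top0.npz'); b=np.load('side0.npz'); im=a['im'];
def crop(im,u,v,w,h): return cv2.resize(im[v-h//2:v+h//2,u-w//2:u+w//2],(400,300),interpolation=cv2.INTER_CUBIC)
o=np.vstack([np.hstack([crop(im,230,206,64,48),crop(im,410,190,64,48)]),np.hstack([crop(im,322,197,80,60),crop(b['im'],420,250,80,60)])])
o=cv2.convertScaleAbs(o,alpha=1.6); cv2.imwrite('pics/c0.png',o[...,::-1])
W=world('top',a['d'])
for u,v in [(230,206),(245,222),(410,180),(404,225),(322,190),(322,207)]: print(u,v,W[v,u].round(4))
hsv=cv2.cvtColor(im,cv2.COLOR_RGB2HSV)
br=(cv2.inRange(hsv,(8,100,60),(30,255,255))>0)
for nm,(u0,u1,v0,v1) in {'leaf':(395,425,170,195),'jamb':(300,350,165,220)}.items():
    m=np.zeros_like(br);m[v0:v1,u0:u1]=br[v0:v1,u0:u1]; P=W[m]; print(nm,m.sum(),P[:,2].min(),P[:,2].max())
    T=P[P[:,2]>P[:,2].max()-.012]; r=cv2.minAreaRect((T[:,:2]*1000).astype(np.float32)); print(len(T),T.mean(0),r)
E
```

```text
230 206 [0.5297 0.2914 0.0635]
245 222 [0.4818 0.244  0.0562]
410 180 [ 0.6174 -0.2605  0.0827]
404 225 [ 0.4786 -0.2393  0.0835]
322 190 [0.5867 0.0088 0.0554]
322 207 [0.5332 0.0078 0.054 ]
leaf 64 0.0017965761710872418 0.08932715349308311
43 [ 0.62150506 -0.26968106  0.0856583 ] ((621.56103515625, -269.4883728027344), (54.76941680908203, 7.558812618255615), 87.29014587402344)
jamb 543 0.009277125434711434 1.2125607997390755
4 [0.35635439 0.00247586 1.2125608 ] ((356.3544006347656, 2.4758594036102295), (0.0, 0.0), 0.0)
```

View pics/c0.png

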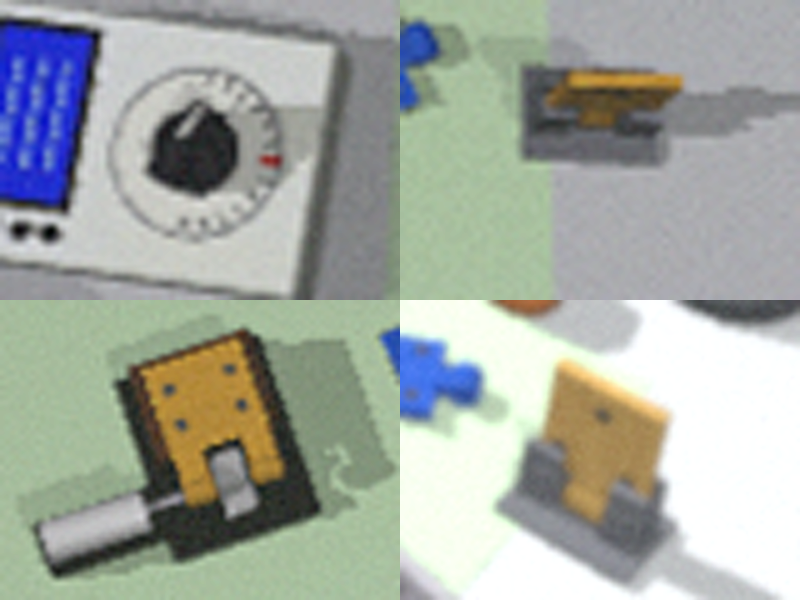

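The crop confirms the brass leaf standing in its stand (top right), with the spare and the blue part clearly different. The dial pointer stands at crop (200,110) and the red mark at (270,160). I'll go above the dial with the wrist camera.

```bash
cat >> h.py <<'E'
def rows(pos,R=None,s=None):
    s=s or ctrl.state(); R0=np.array(s['ee_rot']); p=R0.T@(np.array(pos)-s['position'])
    rv=np.zeros(3) if R is None else cv2.Rodrigues(R0.T@np.array(R))[0].ravel()
    return (p/.75).round(4),(rv/np.radians(120)).round(4), np.linalg.norm(p)*1000,np.degrees(np.linalg.norm(rv))
def down(yaw):  # tool y azimuth
    y=np.array([np.cos(yaw),np.sin(yaw),0]);z=np.array([0,0,-1.]);return np.c_[np.cross(y,z),y,z]
def wpix(P,s,T):   # world -> wrist px
    pass
def wray(uv,s):
    p=viewer.camera_params('wrist');K=np.array(p['intrinsics']);T=np.array(p['tool_from_camera']);uv=np.atleast_2d(uv).astype(float)
    q=np.c_[(uv[:,0]-K[0,2])/K[0,0],(uv[:,1]-K[1,2])/K[1,1]];th=np.linalg.norm(q,axis=1)[:,None]
    d=np.c_[q/np.maximum(th,1e-9)*np.sin(th),np.cos(th)]
    R=np.array(s['ee_rot']);c=R@T[:3,3]+s['position'];return c,d@T[:3,:3].T@R.T
def wplane(uv,z,s):
    c,d=wray(uv,s);return c+d*((z-c[2])/d[:,2])[:,None]
E
python3 - <<'E'
from h import *
p=viewer.camera_params('wrist');print(np.array(p['tool_from_camera']).round(3),p['intrinsics'])
d=onplane('top',[229.4,206.3],.085)[0];print(d, onplane('top',[[229,198]],.06), onplane('top',[241.2,207.6],.055))
s=ctrl.state();print(s['joint_pos']);print(rows([d[0],d[1],.2]), rows([d[0],d[1],.2],down(1.236-.6)))
E
```

```text
[[ 0.    -0.948 -0.318  0.081]
 [ 1.     0.001 -0.001  0.001]
 [ 0.001 -0.318  0.948 -0.159]
 [ 0.     0.     0.     1.   ]] [[309.70691629   0.         317.90257999]
 [  0.         309.70691629 199.82583174]
 [  0.           0.           1.        ]]
[0.52548164 0.28772791 0.085     ] [[0.55524371 0.29688934 0.06      ]] [[0.52657366 0.25844073 0.055     ]]
[ 1.23601976e+00  2.38736859e-01 -1.41644417e-02  1.31917341e+00
  1.60941350e-06  1.57080325e+00]
(array([-0.5357, -0.1069,  0.0183]), array([0., 0., 0.]), np.float64(409.92992156807355), np.float64(0.0)) (array([-0.5357, -0.1069,  0.0183]), array([-6.000e-04,  2.000e-04,  2.865e-01]), np.float64(409.92992156807355), np.float64(34.37827887209095))
```

Request:
move_arm:
  targets: "-0.536 -0.107 0.018 0 0 -0.126; -0.536 -0.107 0.018 0 0 -0.126; -0.536 -0.107 0.018 0 0 -0.126; -0.536 -0.107 0.018 0 0 -0.126; -0.536 -0.107 0.018 0 0 -0.126; -0.536 -0.107 0.018 0 0 -0.126; -0.536 -0.107 0.018 0 0 -0.126; -0.536 -0.107 0.018 0 0 -0.126; -0.536 -0.107 0.018 0 0 -0.126; -0.536 -0.107 0.018 0 0 -0.126; -0.536 -0.107 0.018 0 0 -0.126; -0.536 -0.107 0.018 0 0 -0.126; -0.536 -0.107 0.018 0 0 -0.126"
  claw: 1

```text
t: 1.4
position: [0.5247, 0.2889, 0.201]
ee_rot: [[-0.998, 0.069, 0.0], [0.069, 0.998, 0.0], [-0.0, 0.0, -1.0]]
ft_force: [0.6, -0.1, -1.0]
grip_width: 0.0851
grasp_force: 0.0
```

```bash
python3 - <<'E'
from h import *
s=ctrl.state();im,d=viewer.read_camera('wrist');np.savez('w1.npz',im=im,d=d);cv2.imwrite('pics/w1.png',im[...,::-1])
print(s['position'],s['joint_pos'],s['t'])
E
```

```text
[0.52470782 0.28891254 0.20100286] [5.03254738e-01 3.70593730e-01 1.43261849e-01 1.34337032e+00
 1.13390554e-04 5.72330143e-01] 1.4
```

View pics/w1.png

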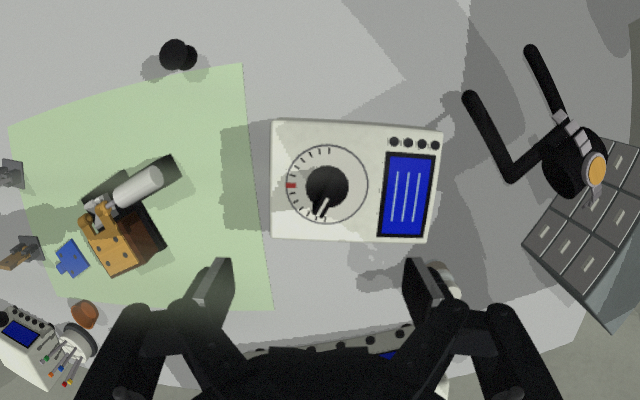

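The wrist view shows the dial at (327,185), the pointer running from (327,197) to (317,218), and the red mark at (291,185). Next I measure them.

```bash
cat >> h.py <<'E'
def wdepth(uv,depth,s):
    c,d=wray(uv,s);p=viewer.camera_params('wrist');T=np.array(p['tool_from_camera']);ax=np.array(s['ee_rot'])@T[:3,2]
    uv=np.asarray(uv);return c+d*(depth[uv[:,1],uv[:,0]]/(d@ax))[:,None]
def pix(m): v,u=np.nonzero(m); return np.c_[u,v]
def dial(im,d,s,box=(272,130,385,236)):
    u0,v0,u1,v1=box;win=np.zeros((400,640),bool);win[v0:v1,u0:u1]=1
    hsv=cv2.cvtColor(im,cv2.COLOR_RGB2HSV)
    red=win&((hsv[...,0]<8)|(hsv[...,0]>172))&(hsv[...,1]>110)&(hsv[...,2]>60)
    r=wplane(pix(red),.0555,s)
    blk=win&(im.max(2)<60); n,l,st,ce=cv2.connectedComponentsWithStats(blk.astype(np.uint8)); i=1+st[1:,4].argmax()
    hull=cv2.convexHull(pix(l==i).astype(np.int32)); inside=np.zeros((400,640),np.uint8);cv2.fillConvexPoly(inside,cv2.dilate(hull,None) if 0 else hull,1)
    return red,r,l==i,inside
E
python3 - <<'E'
from h import *
a=np.load('w1.npz');im,d=a['im'],a['d'];s=ctrl.state()
red,r,blk,ins=dial(im,d,s);print('red',red.sum(),r.mean(0),r.min(0),r.max(0))
uv=pix(blk);P=wdepth(uv,d,s);print('blk z',np.percentile(P[:,2],[2,20,50,80,98]))
top=P[(P[:,2]>.085)&(P[:,2]<.1)];print('bar top',len(top),top.mean(0),cv2.minAreaRect((top[:,:2]*1000).astype(np.float32)))
sk=wplane(uv,.0645,s);print('skirt circ',cv2.minEnclosingCircle((sk[:,:2]*1000).astype(np.float32)))
# scale ring: circle line on the plate
g=im.mean(2);br=pix((g>150)&(np.mgrid[:400,:640][0]>190)&(np.mgrid[:400,:640][0]<222)&(np.mgrid[:400,:640][1]>310)&(np.mgrid[:400,:640][1]<335))
print(im[196:222:2,310:334:2].max(2)); 
E
python3 - <<'E'
import cv2,numpy as np
im=np.load('w1.npz')['im'];c=cv2.resize(im[135:235,270:390],(720,600),interpolation=cv2.INTER_CUBIC);cv2.imwrite('pics/c1.png',c[...,::-1])
E
```

```text
red 43 [0.52800904 0.26030605 0.0555    ] [0.52542112 0.25600062 0.0555    ] [0.53025272 0.26554887 0.0555    ]
blk z [0.06249144 0.06348165 0.06623031 0.09235095 0.09366557]
bar top 535 [0.52689256 0.29918172 0.09195442] ((530.0121459960938, 297.9723815917969), (12.861912727355957, 43.06349182128906), 57.10576248168945)
skirt circ ((535.7911376953125, 297.3865051269531), 26.824764251708984)
[[ 22  26  24  17   6   9  17  27  27  26  20  25]
 [ 18  24  26  18  17  12  25  30 163  94  28  22]
 [ 76  17  20  12  16  28  19 129 195 112  26  26]
 [167  91   5   2  20  26  37 179 175  52  25  18]
 [167 102  18  12  18  23 136 192  70  23  21  21]
 [170  99   8  19  28  82 191 160  19  23  14  22]
 [166 100  12  25  26 156 186  71  26 116 195 190]
 [164  64  19  26 112 194 109  20  56 182 191 194]
 [193  94  23  25 173 180  49  16 128 192 191 191]
 [217 168  73 113 205 128  23  92 194 191 191 191]
 [217 218 201 124 168  27  21 119 181 191 192 194]
 [209 217 199  81 217 161 165 161 178 220 217 201]
 [105 172 181 170 219 220 218 126 219 216 218 217]]
```

View pics/c1.png

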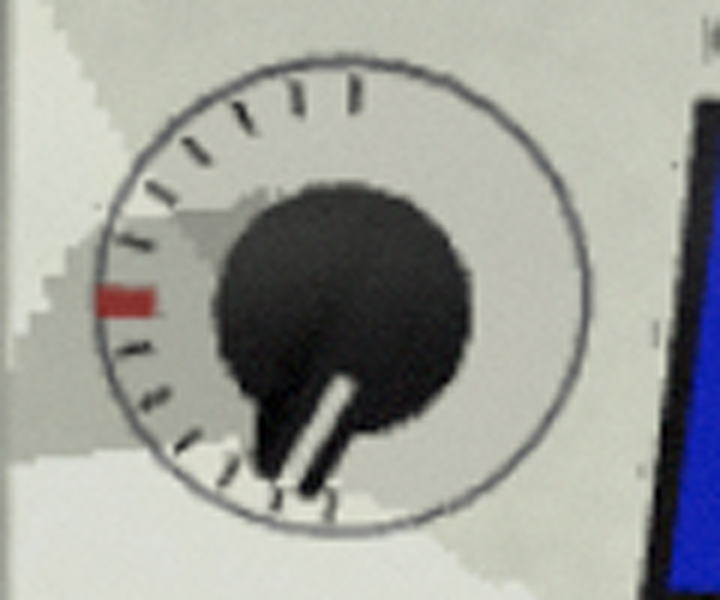

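```bash
python3 - <<'E'
from h import *
s=ctrl.state();a=np.load('w1.npz')
q=np.array([[100,300],[590,300],[340,57],[345,533],[172,128],[512,126]])/6+[270,135]
P=wplane(q,.055,s)[:,:2]; A=np.c_[2*P,np.ones(len(P))];x=np.linalg.lstsq(A,(P**2).sum(1),rcond=None)[0];r=(x[2]+x[:2]@x[:2])**.5
print('ring',x[:2],r,np.hypot(*(P-x[:2]).T))
pt=wplane(np.array([[345,380],[290,483]])/6+[270,135],.0935,s);print(pt,np.degrees(np.arctan2(*(pt[1]-pt[0])[[1,0]])))
c=np.array([.530,.298]);print(rows([c[0],c[1],.081],down(np.radians(57.1))),rows([*x[:2],.081]))
E
```

```text
ring [0.53143349 0.29855712] 0.04214872580489256 [0.04188643 0.04224135 0.0425796  0.04228531 0.04220714 0.04168662]
[[0.53223995 0.2974105  0.0935    ]
 [0.54833385 0.28797916 0.0935    ]] -30.371161381712188
(array([-0.006 ,  0.0127,  0.16  ]), array([1.000e-04, 1.000e-04, 2.411e-01]), np.float64(120.49376149733835), np.float64(28.937699957837207)) (array([-0.0079,  0.0135,  0.16  ]), array([0., 0., 0.]), np.float64(120.60734063484193), np.float64(0.0))
```

Centre is about (0.531, 0.298). The pointer azimuth is about -31.5° and the red mark's about -94.5°, so the turn is about 63° clockwise, within the given range. I'll go down and grip the bar.

Request:
move_arm:
  targets: "-0.007 0.013 0.08 0 0 0.114; -0.007 0.013 0.1 0 0 0.228; -0.007 0.013 0.16 0 0 0.228; -0.007 0.013 0.16 0 0 0.228; -0.007 0.013 0.16 0 0 0.228; -0.007 0.013 0.16 0 0 0.228"
  claw: 0.55

```text
t: 2.05
position: [0.5328, 0.2982, 0.0832]
ee_rot: [[-0.855, 0.518, 0.003], [0.518, 0.855, 0.001], [-0.002, 0.003, -1.0]]
ft_force: [0.9, 0.4, 0.6]
grip_width: 0.0471
grasp_force: 0.0
```

Request:
move_arm:
  targets: "0 0 0 0 0 0; 0 0 0 0 0 0; 0 0 0 0 0 0; 0 0 0 0 0 0; 0 0 0 0 0 0; 0 0 0 0 0 0; 0 0 0 0 0 0"
  claw: 0

```text
t: 2.75
position: [0.5317, 0.2972, 0.0806]
ee_rot: [[-0.853, 0.521, -0.0], [0.521, 0.853, -0.0], [0.0, -0.0, -1.0]]
ft_force: [0.2, -0.4, 0.9]
grip_width: -0.0001
grasp_force: 0.0
```

The fingers closed on nothing, so I'll look.

```bash
python3 - <<'E'
from h import *
s=ctrl.state();im,d=viewer.read_camera('wrist');np.savez('w2.npz',im=im,d=d)
t,_=viewer.read_camera('side');
a=cv2.resize(im[100:400,170:470],(400,400));b=cv2.resize(t[130:210,180:280],(400,400) if 0 else (400,320),interpolation=cv2.INTER_CUBIC);b=cv2.copyMakeBorder(b,0,80,0,0,cv2.BORDER_CONSTANT)
cv2.imwrite('pics/w2.png',cv2.convertScaleAbs(np.hstack([a,b]),alpha=1.3)[...,::-1]);s=ctrl.state();print(s['grip_width'],s['position'],s['ft_force'],s['wrist_torque'],s['grasp_force'])
E
```

```text
7.842111165088538e-06 [0.53166273 0.29723523 0.080613  ] [-0.06432103  0.43749314  0.34663006] [-0.02033086 -0.00890105 -0.02234963] 0.0
```

View pics/w2.png

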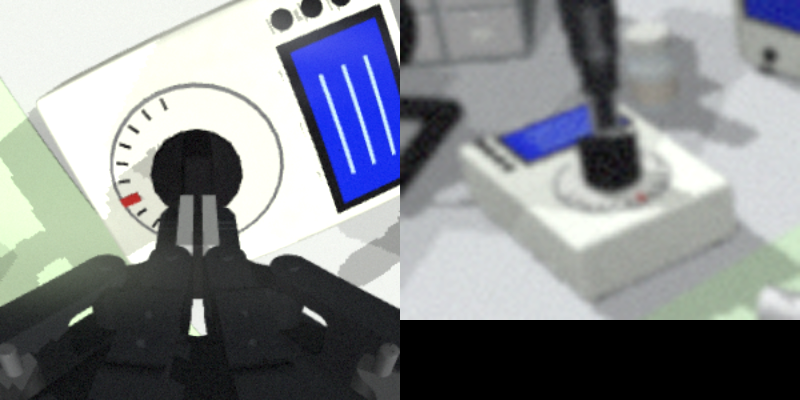

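The picture shows the pads on either side of the bar with a visible gap, so the 0 width reading looks suspect. I'll test with a small turn and look again.

Request:
move_arm:
  targets: "0 0 0 0 0 0.06; 0 0 0 0 0 0.12; 0 0 0 0 0 0.12"

```text
t: 3.15
position: [0.5317, 0.2972, 0.0807]
ee_rot: [[-0.696, 0.718, -0.0], [0.718, 0.696, -0.0], [-0.0, -0.0, -1.0]]
ft_force: [-0.1, 1.3, -0.7]
grip_width: -0.0004
grasp_force: 0.0
```

```bash
python3 - <<'E'
from h import *
s=ctrl.state();im,d=viewer.read_camera('wrist');np.savez('w3.npz',im=im,d=d)
print(s['grip_width'],s['wrist_torque'],s['grasp_force'],s['t'],s['ft_force'])
o=np.load('w2.npz')['im']
a=np.hstack([cv2.resize(x[180:320,250:390],(400,400),interpolation=cv2.INTER_CUBIC) for x in (o,im)])
cv2.imwrite('pics/w3.png',cv2.convertScaleAbs(a,alpha=2.2)[...,::-1])
E
```

```text
-0.0003821828741997663 [ 0.0035661   0.03740061 -0.01515768] 0.0 3.15 [-0.13883401  1.31234292 -0.68008065]
```

View pics/w3.png

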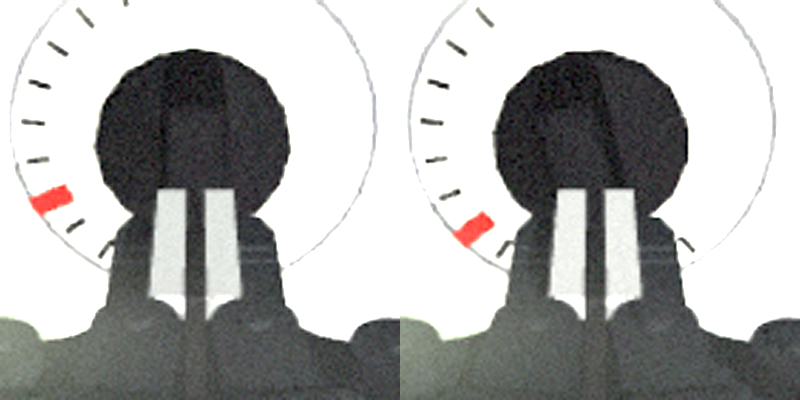

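The dial bar didn't follow (tilted against the pads on the right), so the fingers are shut and not around the bar. I'll check tip depth against bar depth.

```bash
python3 - <<'E'
from h import *
s=ctrl.state();
for f,sc in (('w3.npz',1),):
    d=np.load(f)['d']
    for u,v in [(309,250),(309,262),(326,250),(326,262),(317,250),(317,262),(317,280),(310,225),(317,210),(317,220),(330,225),(290,230),(345,225),(298,265),(340,265)]:
        P=wdepth(np.array([[u,v]]),d,s)[0];t=np.array(s['ee_rot']).T@(P-s['position']);print(u,v,d[v,u].round(4),P.round(4),'tool',t.round(4))
E
```

```text
309 250 0.1495 [0.5216 0.3027 0.1057] tool [ 0.0109 -0.0034 -0.0251]
309 262 0.1385 [0.5219 0.3028 0.1173] tool [ 0.0109 -0.0031 -0.0367]
326 250 0.1498 [0.5277 0.3084 0.1054] tool [ 0.0108  0.0049 -0.0248]
326 262 0.1401 [0.528  0.3077 0.1159] tool [ 0.0101  0.0046 -0.0353]
317 250 0.1498 [0.5245 0.3053 0.1054] tool [ 0.0108  0.0005 -0.0248]
317 262 0.1395 [0.5248 0.305  0.1165] tool [ 0.0104  0.0005 -0.0358]
317 280 0.1242 [0.5244 0.3055 0.1324] tool [ 0.011   0.0006 -0.0518]
310 225 0.1591 [0.5163 0.3084 0.093 ] tool [ 0.0188 -0.0032 -0.0123]
317 210 0.1702 [0.5165 0.3134 0.0801] tool [0.0222 0.0004 0.0006]
317 220 0.1587 [0.5171 0.3128 0.0925] tool [ 0.0213  0.0004 -0.0118]
330 225 0.1906 [0.5333 0.3076 0.0639] tool [0.0063 0.0083 0.0167]
290 230 0.1915 [0.5179 0.2878 0.0641] tool [ 0.0029 -0.0165  0.0165]
345 225 0.1914 [0.5402 0.3138 0.0631] tool [0.0059 0.0177 0.0175]
298 265 0.1428 [0.5206 0.2966 0.114 ] tool [ 0.0073 -0.0084 -0.0334]
340 265 0.1434 [0.5349 0.3102 0.1135] tool [ 0.007   0.0113 -0.0329]
```

```bash
python3 - <<'E'
from h import *
s=ctrl.state();d=np.load('w3.npz')['d'];im=np.load('w3.npz')['im']
R=np.array(s['ee_rot'])
for u in (311,317,325):
  for v in range(226,262,3):
    P=wdepth(np.array([[u,v]]),d,s)[0];t=R.T@(P-s['position']);print(u,v,im[v,u],'tool mm',(t*1000).round(1))
o=np.load('w1.npz')
# open fingers (pose-independent in tool frame)
for u,v in [(216,262),(222,262),(228,262),(405,262),(412,262),(425,262),(215,285),(430,285)]:
    P=wdepth(np.array([[u,v]]),o['d'],s)[0];print('open',u,v,o['im'][v,u],(R.T@(P-s['position'])*1000).round(1))
E
```

```text
311 226 [25 26 27] tool mm [ 17.7  -2.7 -11.1]
311 229 [22 21 22] tool mm [ 16.1  -2.7 -11.4]
311 232 [16 15 18] tool mm [ 14.7  -2.7 -12.1]
311 235 [26 21 22] tool mm [ 12.8  -2.7 -11.8]
311 238 [23 24 25] tool mm [ 11.2  -2.7 -12.1]
311 241 [23 24 23] tool mm [  9.4  -2.8 -12.1]
311 244 [22 25 26] tool mm [  7.6  -2.8 -12. ]
311 247 [108 110 108] tool mm [ 10.4  -2.6 -20.9]
311 250 [114 112 111] tool mm [ 10.8  -2.5 -24.8]
311 253 [111 112 109] tool mm [ 10.5  -2.4 -27.4]
311 256 [112 113 110] tool mm [ 11.1  -2.3 -31.4]
311 259 [110 111 107] tool mm [ 10.5  -2.3 -33.3]
317 226 [23 23 23] tool mm [ 17.8   0.4 -11.4]
317 229 [18 23 22] tool mm [ 16.    0.4 -11.3]
317 232 [27 28 28] tool mm [ 14.2   0.4 -11.1]
317 235 [26 27 27] tool mm [ 13.    0.4 -12.2]
317 238 [26 25 25] tool mm [ 11.3   0.4 -12.2]
317 241 [23 28 28] tool mm [  9.5   0.4 -12.3]
317 244 [17 15 14] tool mm [  7.9   0.4 -12.5]
317 247 [26 27 27] tool mm [ 10.4   0.4 -20.8]
317 250 [26 24 27] tool mm [ 10.8   0.5 -24.8]
317 253 [26 25 25] tool mm [ 10.4   0.5 -27.2]
317 256 [19 17 20] tool mm [ 10.8   0.5 -30.8]
317 
[... 255 characters left out ...]
]
325 241 [15  9 15] tool mm [ 6.8  4.8 -6.7]
325 244 [15 13 17] tool mm [  7.5   4.6 -11.8]
325 247 [106 108 105] tool mm [ 10.6   4.4 -21.3]
325 250 [112 114 110] tool mm [ 11.    4.4 -25.1]
325 253 [112 113 111] tool mm [ 10.4   4.3 -27.2]
325 256 [112 113 111] tool mm [ 10.6   4.3 -30.4]
325 259 [111 111 108] tool mm [ 10.6   4.2 -33.4]
open 216 262 [94 96 89] [ 10.4 -46.7 -38. ]
open 222 262 [81 82 77] [ 10.6 -43.7 -38.1]
open 228 262 [51 55 48] [  8.2 -42.1 -33.9]
open 405 262 [43 45 45] [  7.2  43.2 -31.8]
open 412 262 [20 20 20] [ 10.5  44.7 -37.7]
open 425 262 [105 108 107] [-131.3  150.4  202.2]
open 215 285 [75 81 69] [  9.9 -41.7 -56.2]
open 430 285 [73 74 73] [ 10.6  47.2 -57.5]
```

The shut fingertips really sit about 20 mm behind the reported TCP (tool z ≈ -20), not 14 mm ahead. They closed 9 mm above the bar, so I'll use the measured tip. I reopen, turn back and descend 32 mm.

Request:
move_arm:
  targets: "0 0 0 0 0 -0.06; 0 0 0 0 0 -0.12; 0 0 0 0 0 -0.12; 0 0 0.012 0 0 -0.12; 0 0 0.022 0 0 -0.12; 0 0 0.033 0 0 -0.12; 0 0 0.043 0 0 -0.12; 0 0 0.043 0 0 -0.12"
  claw: 0.45

```text
t: 4.0
position: [0.5311, 0.2969, 0.047]
ee_rot: [[-0.853, 0.522, -0.002], [0.522, 0.853, -0.001], [0.001, -0.002, -1.0]]
ft_force: [-0.5, -0.7, -0.3]
grip_width: 0.0384
grasp_force: 0.0
```

Request:
move_arm:
  targets: "0 0 0 0 0 0; 0 0 0 0 0 0; 0 0 0 0 0 0; 0 0 0 0 0 0; 0 0 0 0 0 0; 0 0 0 0 0 0"
  claw: 0

```text
t: 4.6
position: [0.5316, 0.2968, 0.0488]
ee_rot: [[-0.853, 0.522, -0.0], [0.522, 0.853, -0.001], [-0.0, -0.001, -1.0]]
ft_force: [-1.4, -5.8, 5.3]
grip_width: 0.0111
grasp_force: 59.6
```

Gripped: width 11 mm, 60 N. Turning 63° clockwise.

Request:
move_arm:
  targets: "0 0 0 0 0 0.07; 0 0 0 0 0 0.14; 0 0 0 0 0 0.21; 0 0 0 0 0 0.28; 0 0 0 0 0 0.35; 0 0 0 0 0 0.42; 0 0 0 0 0 0.48; 0 0 0 0 0 0.525; 0 0 0 0 0 0.525; 0 0 0 0 0 0.525"

```text
t: 5.6
position: [0.5302, 0.296, 0.0487]
ee_rot: [[0.078, 0.997, -0.002], [0.997, -0.078, -0.002], [-0.002, -0.002, -1.0]]
ft_force: [-6.8, -7.8, 9.0]
grip_width: 0.0113
grasp_force: 60.3
```

```bash
python3 - <<'E'
from h import *
s=ctrl.state();im,d=viewer.read_camera('wrist');np.savez('w4.npz',im=im,d=d)
hsv=cv2.cvtColor(im,cv2.COLOR_RGB2HSV);red=((hsv[...,0]<8)|(hsv[...,0]>172))&(hsv[...,1]>110)&(hsv[...,2]>60);red[:100]=0;red[:,:250]=0;red[:,390:]=0
q=pix(red);print(len(q),q.mean(0));r=wplane(q,.0555,s).mean(0);R=np.array(s['ee_rot']);t=R.T@(r-s['position']);print(r,t,np.degrees(np.arctan2(t[1],t[0])),s['joint_pos'])
c=np.array([.5314,.2983]);print('az red',np.degrees(np.arctan2(*(r[:2]-c)[::-1])),'tool x az',np.degrees(np.arctan2(R[1,0],R[0,0])))
cv2.imwrite('pics/w4.png',cv2.resize(im[140:320,230:410],(500,500))[...,::-1])
E
```

```text
0 [nan nan]
[nan nan nan] [nan nan nan] nan [ 5.09568010e-01  4.74625534e-01 -9.54641252e-02  1.00359913e+00
 -6.84536721e-04  2.15807432e+00]
az red nan tool x az 85.54772917406018<stdin>:4: RuntimeWarning: Mean of empty slice.
  ret = um.true_divide(
```

Request:
move_arm:
  targets: "0 0 0 0 0 0; 0 0 0 0 0 0; 0 0 0 0 0 0; 0 0 0 0 0 0"
  claw: 0.5

```text
t: 6.05
position: [0.5319, 0.2976, 0.0484]
ee_rot: [[0.077, 0.997, 0.0], [0.997, -0.077, 0.0], [0.0, 0.0, -1.0]]
ft_force: [-0.3, -0.5, 0.2]
grip_width: 0.0428
grasp_force: 0.0
```

Request:
move_arm:
  targets: "0 0 -0.06 0 0 0; 0 0 -0.12 0 0 0; 0 0 -0.18 0 0 0; 0 0 -0.18 0 0 0; 0 0 -0.18 0 0 0"
  claw: 1

```text
t: 6.55
position: [0.5324, 0.2978, 0.1847]
ee_rot: [[0.077, 0.997, 0.002], [0.997, -0.077, 0.001], [0.002, 0.002, -1.0]]
ft_force: [-0.3, 0.5, -0.5]
grip_width: 0.0858
grasp_force: 0.0
```

```bash
python3 - <<'E'
from h import *
s=ctrl.state();im,d=viewer.read_camera('wrist');np.savez('w5.npz',im=im,d=d);np.save('s5.npy',s,allow_pickle=True)
print(s['position'])
cv2.imwrite('pics/w5.png',cv2.resize(im[135:235,260:380],(720,600),interpolation=cv2.INTER_CUBIC)[...,::-1])
E
```

```text
[0.53243533 0.29777778 0.1846578 ]
```

View pics/w5.png

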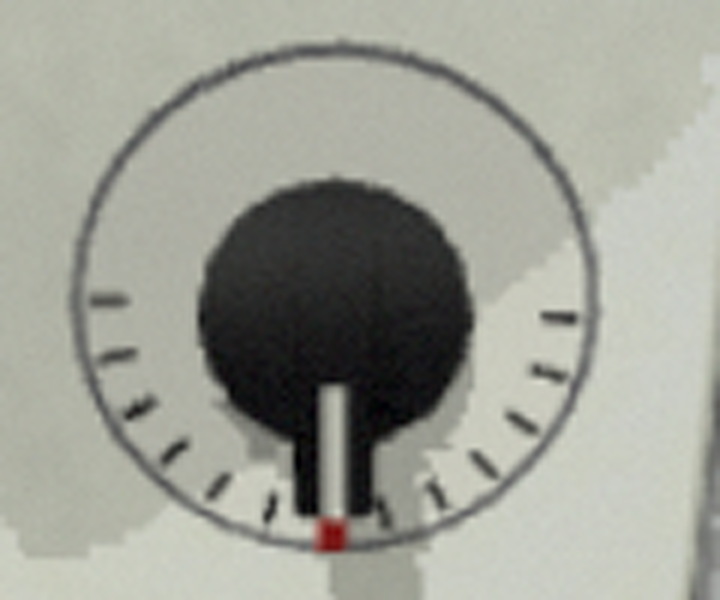

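The pointer lies in line with the red mark, both within about 1° of the same line in the crop. The dial is set and released. On the way to the leaf I stop over the jamb for a look.

```bash
python3 - <<'E'
from h import *
print(onplane('top',[[322,203]],.055))
print(rows([.54,.01,.20],down(.26)))
E
```

```text
[[0.54560716 0.00803731 0.055     ]]
(array([-0.3811,  0.0406, -0.0224]), array([ 0.   , -0.   , -0.161]), np.float64(287.9446102443811), np.float64(19.3158745565196))
```

Request:
move_arm:
  targets: "-0.38 0.04 -0.022 0 0 -0.16; -0.38 0.04 -0.022 0 0 -0.16; -0.38 0.04 -0.022 0 0 -0.16; -0.38 0.04 -0.022 0 0 -0.16; -0.38 0.04 -0.022 0 0 -0.16; -0.38 0.04 -0.022 0 0 -0.16; -0.38 0.04 -0.022 0 0 -0.16; -0.38 0.04 -0.022 0 0 -0.16; -0.38 0.04 -0.022 0 0 -0.16; -0.38 0.04 -0.022 0 0 -0.16"

```text
t: 7.6
position: [0.5394, 0.0119, 0.1993]
ee_rot: [[-0.257, 0.967, -0.001], [0.967, 0.257, 0.0], [0.0, -0.001, -1.0]]
ft_force: [-0.6, -0.0, 0.4]
grip_width: 0.0855
grasp_force: 0.0
```

```bash
python3 - <<'E'
from h import *
s=ctrl.state();im,d=viewer.read_camera('wrist');np.savez('w6.npz',im=im,d=d);np.save('s6.npy',s,allow_pickle=True)
print(s['position'],s['t'])
cv2.imwrite('pics/w6.png',cv2.resize(im[90:290,200:440],(720,600),interpolation=cv2.INTER_CUBIC)[...,::-1])
E
```

```text
[0.53939621 0.01192289 0.19934258] 7.6
```

View pics/w6.png

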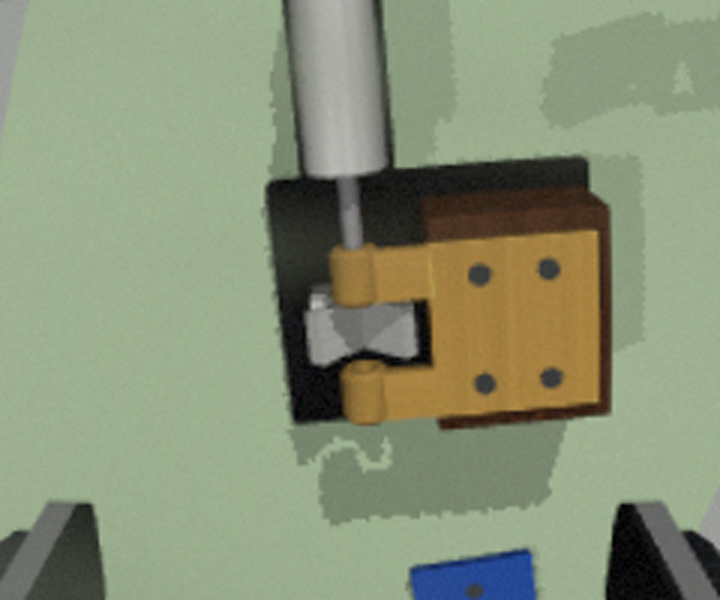

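The crop shows the V nest between the two brass knuckles at crop (353,275) and (363,395). I'll measure the knuckles from the depth cloud and outlines.

```bash
python3 - <<'E'
from h import *
a=np.load('w6.npz');im,d=a['im'],a['d'];s=np.load('s6.npy',allow_pickle=True).item()
f=lambda c:np.array(c)/3+[200,90]
az=lambda v:np.degrees(np.arctan2(v[1],v[0]))
L=wplane(f([[332,258],[335,292],[342,375],[345,412]]),.052,s);Rr=wplane(f([[374,255],[377,290],[383,375],[386,410]]),.052,s)
m=(L+Rr)/2;print('widths',np.linalg.norm(L-Rr,axis=1)*1e3);print(m[:,:2],az(m[0]-m[3]))
e=wplane(f([[355,306],[362,360]]),.056,s);o=wplane(f([[350,245],[366,424]]),.055,s);print('inner',e[:,:2],e.mean(0)[:2],np.linalg.norm(e[0]-e[1]));print('outer',o[:,:2],o.mean(0)[:2],np.linalg.norm(o[0]-o[1]))
# flat brass leaf by depth/colour
hsv=cv2.cvtColor(im,cv2.COLOR_RGB2HSV);b=cv2.inRange(hsv,(10,100,80),(30,255,255))>0
w=np.zeros_like(b);w[165:235,300:405]=1;q=pix(b&w);P=wdepth(q,d,s);P=P[(P[:,2]>.045)&(P[:,2]<.064)]
print(np.percentile(P[:,2],[5,50,95,99]))
# crest per knuckle
for (x0,x1,y0,y1) in ((328,380,248,302),(338,388,365,420)):
    u,v=np.meshgrid(np.arange(200+x0//3,200+x1//3),np.arange(90+y0//3,90+y1//3));q=np.c_[u.ravel(),v.ravel()];P=wdepth(q,d,s);P=P[(P[:,2]>.052)&(P[:,2]<.062)];print(len(P),P.mean(0),P[:,2].max(), P[P[:,2]>np.percentile(P[:,2],70)].mean(0))
# cylinder axis
P=wplane(f([[302,165],[386,168],[288,20],[381,20]]),.052,s);print('cyl',P[:2].mean(0)[:2],P[2:].mean(0)[:2],az(P[2:].mean(0)-P[:2].mean(0)))
# plate edges: right side
E=wplane(f([[599,232],[600,403]]),.056,s);print('leaf edge az',az(E[0]-E[1]),E[:,:2])
E
python3 - <<'E'
from h import *
p=np.load
s=ctrl.state();print(rows([.6215,-.2695,.20],down(-.047)))
E
```

```text
widths [14.30702878 14.44017161 14.51885118 14.75942106]
[[ 0.5382898   0.01708684]
 [ 0.54242176  0.00554599]
 [ 0.55262284 -0.02376506]
 [ 0.55728345 -0.0369261 ]] 109.37423289922191
inner [[ 0.54316785  0.00144129]
 [ 0.5505663  -0.01689412]] [ 0.54686707 -0.00772642] 0.019771810304901986
outer [[ 0.53611793  0.02140287]
 [ 0.55841819 -0.04052624]] [ 0.54726806 -0.00956168] 0.06582185436428958
[0.05326393 0.05530098 0.05727865 0.05848822]
258 [0.53980077 0.01278265 0.05647771] 0.05975173696550212 [0.54035701 0.01186741 0.05817736]
226 [ 0.55473168 -0.02867911  0.05676019] 0.05965270759076691 [ 0.55595013 -0.02941164  0.05831919]
cyl [0.52746487 0.04621265] [0.51204225 0.09251424] 108.42243336596636
leaf edge az 110.04005869788024 [[ 0.61657114  0.04851932]
 [ 0.63827532 -0.01098294]]
(array([-0.3908,  0.0093, -0.0008]), array([-4.000e-04, -1.000e-04,  1.464e-01]), np.float64(293.18574254180527), np.float64(17.571498563047918))
```

Jamb bore is about (0.5475, -0.0087), with its axis at azimuth about 109.2°. The knuckle tops at 59.7 mm and the 66 mm overall length match the sizes given. Now over the leaf.

Request:
move_arm:
  targets: "-0.391 0.009 0 0 0 0.146; -0.391 0.009 0 0 0 0.146; -0.391 0.009 0 0 0 0.146; -0.391 0.009 0 0 0 0.146; -0.391 0.009 0 0 0 0.146; -0.391 0.009 0 0 0 0.146; -0.391 0.009 0 0 0 0.146; -0.391 0.009 0 0 0 0.146; -0.391 0.009 0 0 0 0.146; -0.391 0.009 0 0 0 0.146"

```text
t: 8.65
position: [0.6211, -0.2694, 0.2003]
ee_rot: [[0.046, 0.999, 0.0], [0.999, -0.046, -0.0], [-0.0, 0.0, -1.0]]
ft_force: [0.2, -0.5, -0.2]
grip_width: 0.0858
grasp_force: 0.0
```

```bash
python3 - <<'E'
from h import *
s=ctrl.state();im,d=viewer.read_camera('wrist');np.savez('w7.npz',im=im,d=d);np.save('s7.npy',s,allow_pickle=True)
print(s['position'],s['ee_rot'],s['t'])
hsv=cv2.cvtColor(im,cv2.COLOR_RGB2HSV);b=cv2.inRange(hsv,(8,90,50),(32,255,255))>0;b[:100]=0
q=pix(b);P=wdepth(q,d,s);k=(P[:,2]>.079)&(P[:,2]<.092)&(np.hypot(P[:,0]-.6215,P[:,1]+.2695)<.05);P=P[k];print(k.sum(),P.mean(0),q[k].min(0),q[k].max(0))
print(cv2.minAreaRect((wplane(q[k],.086,s)[:,:2]*1000).astype(np.float32)))
u0,v0=q[k].mean(0).astype(int);print(u0,v0)
cv2.imwrite('pics/w7.png',cv2.resize(im[max(v0-60,0):v0+60,u0-72:u0+72],(720,600),interpolation=cv2.INTER_CUBIC)[...,::-1])
E
```

```text
[ 0.62107034 -0.26941182  0.20034243] [[ 4.59623149e-02  9.98943171e-01  8.34810769e-05]
 [ 9.98943174e-01 -4.59623127e-02 -2.91511095e-05]
 [-2.52833184e-05  8.47327044e-05 -9.99999996e-01]] 8.65
472 [ 0.62196535 -0.26849671  0.08518389] [314 159] [322 218]
((621.8626098632812, -268.8778076171875), (56.88310623168945, 7.341491222381592), 87.62187957763672)
318 188
```

View pics/w7.png

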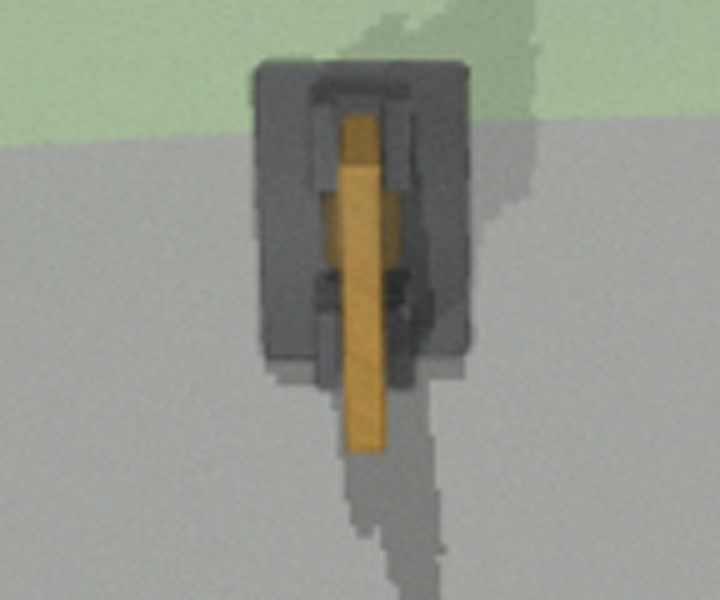

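The brass leaf's top runs in the crop from (361,165) to (365,452), centred between the fingers. Computing the descent.

```bash
python3 - <<'E'
from h import *
s=np.load('s7.npy',allow_pickle=True).item()
E=wplane(np.array([[361,165],[365,452]])/5+[246,128],.086,s);c=E.mean(0);v=E[0]-E[1];print(E,c,np.linalg.norm(v),np.degrees(np.arctan2(v[1],v[0])))
print(rows([c[0],c[1],.035],down(np.arctan2(v[1],v[0])-np.pi/2)))
E
```

```text
[[ 0.62323765 -0.24230009  0.086     ]
 [ 0.62147996 -0.29774618  0.086     ]] [ 0.62235881 -0.27002314  0.086     ] 0.05547394104852363 88.18427826487799
(array([-0.0006,  0.0016,  0.2206]), array([ 0.0002,  0.0001, -0.0068]), np.float64(165.46013465861498), np.float64(0.8195324298474497))
```

Request:
move_arm:
  targets: "0 0.001 0.05 0 0 -0.006; 0 0.001 0.1 0 0 -0.006; 0 0.001 0.15 0 0 -0.006; 0 0.001 0.18 0 0 -0.006; 0 0.001 0.2 0 0 -0.006; 0 0.001 0.22 0 0 -0.006; 0 0.001 0.22 0 0 -0.006; 0 0.001 0.22 0 0 -0.006"
  claw: 0.5

```text
t: 9.5
position: [0.6219, -0.2704, 0.0356]
ee_rot: [[0.034, 0.999, 0.0], [0.999, -0.034, -0.0], [-0.0, 0.0, -1.0]]
ft_force: [0.4, 0.5, 0.2]
grip_width: 0.0426
grasp_force: 0.0
```

Request:
move_arm:
  targets: "0 0 0 0 0 0; 0 0 0 0 0 0; 0 0 0 0 0 0; 0 0 0 0 0 0; 0 0 0 0 0 0; 0 0 0 0 0 0; 0 0 0 0 0 0"
  claw: 0

```text
t: 10.2
position: [0.622, -0.2712, 0.0361]
ee_rot: [[0.035, 0.999, 0.001], [0.999, -0.035, -0.001], [-0.0, 0.001, -1.0]]
ft_force: [-2.0, 1.5, 6.6]
grip_width: 0.0071
grasp_force: 58.9
```

Gripped (7.1 mm, 59 N). Lifting straight up, then carrying it to just above the jamb.

Request:
move_arm:
  targets: "0 0 -0.02 0 0 0; 0 0 -0.05 0 0 0; 0 0 -0.1 0 0 0; 0 0 -0.165 0 0 0; 0 0 -0.165 0 0 0; 0 0 -0.165 0 0 0"

```text
t: 10.8
position: [0.6224, -0.2713, 0.1599]
ee_rot: [[0.035, 0.999, 0.002], [0.999, -0.035, -0.001], [-0.001, 0.002, -1.0]]
ft_force: [0.4, -1.1, -3.1]
grip_width: 0.0074
grasp_force: 59.0
```

```bash
python3 - <<'E'
from h import *
s=ctrl.state();im,d=viewer.read_camera('wrist');np.savez('w8.npz',im=im,d=d);np.save('s8.npy',s,allow_pickle=True)
R=np.array(s['ee_rot']);hsv=cv2.cvtColor(im,cv2.COLOR_RGB2HSV);b=cv2.inRange(hsv,(8,90,40),(32,255,255))>0
q=pix(b);P=(wdepth(q,d,s)-s['position'])@R*1e3
k=(abs(P[:,1])<15)&(abs(P[:,0])<45)&(P[:,2]>-60)&(P[:,2]<40);P=P[k];print(k.sum(),s['grip_width'],s['position'])
h=[(z,len(p),p[:,:2].mean(0).round(1),p[:,0].max().round(1),p[:,1].min().round(1),p[:,1].max().round(1)) for z in range(-56,36,6) if len(p:=P[(P[:,2]>=z)&(P[:,2]<z+6)])]
for x in h:print(*x)
print(rows([.5475,-.0087,.16],down(np.radians(109.2-90))))
u0,v0=q[k].mean(0).astype(int);cv2.imwrite('pics/w8.png',cv2.resize(im[140:300,220:412],(720,600),interpolation=cv2.INTER_CUBIC)[...,::-1])
E
```

```text
2773 0.007407513347409737 [ 0.62235203 -0.27134281  0.15994815]
-56 73 [5.9 0.7] 28.2 -2.6 4.5
-50 1783 [6.2 0.9] 29.6 -3.4 4.7
-44 114 [27.9  0.8] 29.8 -3.5 5.4
-38 114 [27.1  0.7] 29.8 -3.7 5.6
-32 90 [26.7  0.8] 29.8 -3.9 5.7
-26 85 [26.8  0.9] 29.5 -4.1 5.9
-20 74 [28.9  0.8] 29.7 -3.1 4.8
-14 64 [29.   0.6] 29.7 -3.3 4.5
-8 44 [28.9  0.6] 29.4 -2.9 4.1
-2 52 [29.   0.4] 29.5 -3.0 4.1
4 23 [28.8  0.7] 29.1 -3.1 4.2
10 65 [ 2.8 -2.6] 10.2 -6.6 7.6
16 184 [ 3.9 -0. ] 11.4 -8.2 9.1
22 8 [11.1  0.6] 11.3 -6.1 7.2
(array([ 0.346 , -0.111 , -0.0023]), array([-1.000e-04, -0.000e+00, -1.769e-01]), np.float64(272.528927523098), np.float64(21.225080940769157))
```

View pics/w8.png

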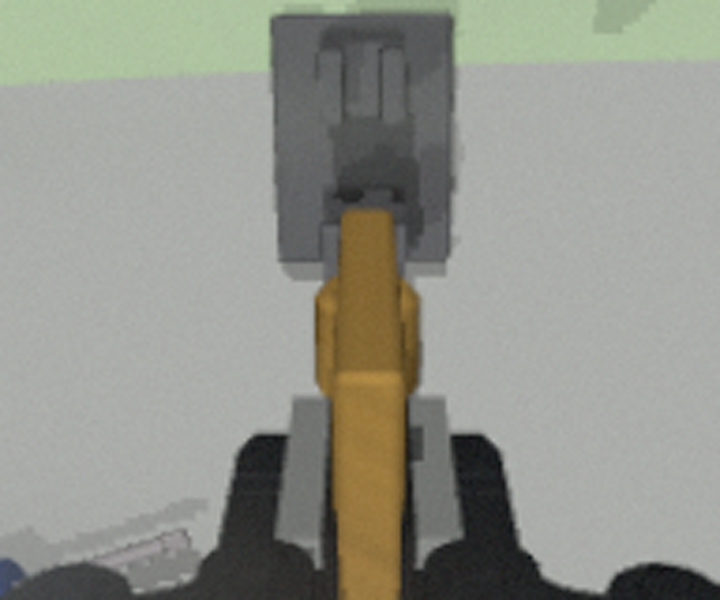

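The leaf is held with its centre at tool (1.3, 0.6, -21) mm, so the bore is at tool z ≈ +21 and there is next to no tilt. Moving above the jamb.

```bash
python3 - <<'E'
from h import *
print(rows([.5474,-.0101,.16],down(np.radians(19.2))))
E
```

```text
(array([ 0.3441, -0.111 , -0.0023]), array([-1.000e-04, -0.000e+00, -1.769e-01]), np.float64(271.2091189288493), np.float64(21.225080940769157))
```

Request:
move_arm:
  targets: "0.344 -0.111 0 0 0 -0.177; 0.344 -0.111 0 0 0 -0.177; 0.344 -0.111 0 0 0 -0.177; 0.344 -0.111 0 0 0 -0.177; 0.344 -0.111 0 0 0 -0.177; 0.344 -0.111 0 0 0 -0.177; 0.344 -0.111 0.03 0 0 -0.177; 0.344 -0.111 0.06 0 0 -0.177; 0.344 -0.111 0.06 0 0 -0.177; 0.344 -0.111 0.06 0 0 -0.177; 0.344 -0.111 0.06 0 0 -0.177"

```text
t: 11.95
position: [0.5479, -0.0105, 0.1141]
ee_rot: [[-0.329, 0.944, 0.0], [0.944, 0.329, -0.0], [-0.0, 0.0, -1.0]]
ft_force: [0.2, -0.5, -2.7]
grip_width: 0.0072
grasp_force: 58.9
```

```bash
python3 - <<'E'
from h import *
s=ctrl.state();im,d=viewer.read_camera('wrist');np.savez('w9.npz',im=im,d=d);np.save('s9.npy',s,allow_pickle=True)
print(s['position'],np.degrees(np.arctan2(s['ee_rot'][1][1],s['ee_rot'][0][1])),s['t'],s['ft_force'])
cv2.imwrite('pics/w9.png',cv2.resize(im[140:300,220:412],(720,600),interpolation=cv2.INTER_CUBIC)[...,::-1])
R=np.array(s['ee_rot']);v,u=np.mgrid[140:262,240:400];q=np.c_[u.ravel(),v.ravel()];P=wdepth(q,d,s)
hsv=cv2.cvtColor(im,cv2.COLOR_RGB2HSV)[140:262,240:400].reshape(-1,3);br=(hsv[:,0]>8)&(hsv[:,0]<32)&(hsv[:,1]>90)&(hsv[:,2]>40)
T=(P-s['position'])@R*1e3
k=br&(P[:,2]>.045)&(P[:,2]<.0625)&(T[:,0]>12)&(T[:,0]<33)&(T[:,1]<9.5)
for x in range(12,34,3):
    t=T[k&(T[:,0]>=x)&(T[:,0]<x+3)&(P[:,2]>.053)]
    if len(t)>3: print(x,len(t),'y',t[:,1].min().round(1),t[:,1].max().round(1),'crest y',t[t[:,2]<np.percentile(t[:,2],30),1].mean().round(1),'ztop',(s['position'][2]*1e3-t[:,2].min()).round(1))
E
```

```text
[ 0.54791307 -0.01052994  0.11414499] 19.191495331851236 11.95 [ 0.18594065 -0.48129701 -2.71791236]
12 36 y -7.3 9.0 crest y 1.4 ztop 57.9
15 90 y -7.2 9.0 crest y 0.1 ztop 59.3
18 91 y -8.0 8.9 crest y 0.6 ztop 59.6
21 96 y -8.0 8.9 crest y 1.0 ztop 59.1
24 98 y -7.9 8.9 crest y 0.1 ztop 59.3
27 97 y -7.9 8.9 crest y 0.0 ztop 60.0
30 88 y -7.9 8.8 crest y -0.0 ztop 59.3
```

View pics/w9.png

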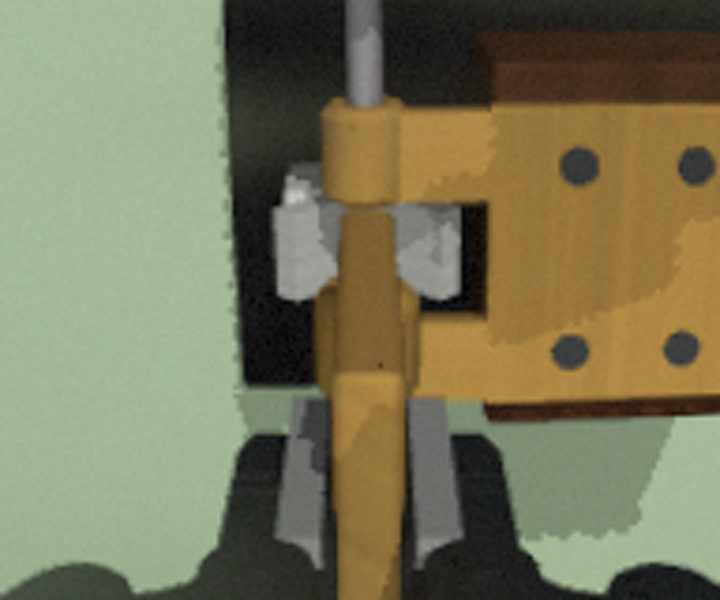

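I've now viewed 12 pictures, two over the allowed 10, so I'll view no more and check with numbers only. This one shows the leaf lined up with the fixed knuckle across the gap. Checking along the axis next.

```bash
python3 - <<'E'
from h import *
s=np.load('s9.npy',allow_pickle=True).item();R=np.array(s['ee_rot']);a=np.load('w9.npz')
tl=lambda c,z:((wplane(np.array(c)/3.75+[220,140],z,s)-s['position'])@R*1e3)[:,:2].round(1)
print('outer end',tl([[335,103],[362,98],[390,100]],.058),'inner end',tl([[335,200],[362,204],[390,202]],.057))
print('left edge',tl([[324,120],[326,185]],.051),'rod L/R',tl([[347,70],[381,70]],.05))
# depth-based x extent along crest
v=np.arange(160,202);
for u in (314,317,320):
    q=np.c_[np.full_like(v,u),v];P=wdepth(q,a['d'],s);T=(P-s['position'])@R*1e3;k=P[:,2]>.0555;print(u,T[k,0].max().round(1),T[k,0].min().round(1))
E
```

```text
outer end [[34.  -5.3]
 [35.  -0.2]
 [34.6  5.1]] inner end [[14.4 -5.5]
 [13.6 -0.2]
 [14.   5.3]]
left edge [[29.  -7.7]
 [15.7 -7.4]] rod L/R [[38.8 -3.1]
 [38.8  3.5]]
314 32.6 13.6
317 32.7 13.8
320 32.4 13.6
```

Aligned within about 1 mm on both axes. Lowering gently in stages.

Request:
move_arm:
  targets: "0.0005 0 0.01 0 0 0; 0.0005 0 0.02 0 0 0; 0.0005 0 0.027 0 0 0; 0.0005 0 0.033 0 0 0; 0.0005 0 0.038 0 0 0; 0.0005 0 0.043 0 0 0; 0.0005 0 0.047 0 0 0; 0.0005 0 0.05 0 0 0; 0.0005 0 0.05 0 0 0"

```text
t: 12.9
position: [0.5474, -0.01, 0.0759]
ee_rot: [[-0.329, 0.944, -0.001], [0.944, 0.329, -0.0], [0.0, -0.001, -1.0]]
ft_force: [-0.1, 0.6, -2.2]
grip_width: 0.0073
grasp_force: 59.1
```

Request:
move_arm:
  targets: "0 0 0.0013 0 0 0; 0 0 0.0026 0 0 0; 0 0 0.004 0 0 0; 0 0 0.0047 0 0 0; 0 0 0.0053 0 0 0; 0 0 0.0053 0 0 0; 0 0 0.0053 0 0 0"

```text
t: 13.6
position: [0.5476, -0.0099, 0.0723]
ee_rot: [[-0.329, 0.944, 0.0], [0.944, 0.329, -0.0], [-0.0, 0.0, -1.0]]
ft_force: [0.9, -0.5, -1.3]
grip_width: 0.0071
grasp_force: 59.1
```

Request:
move_arm:
  targets: "0 0 0.0007 0 0 0; 0 0 0.0013 0 0 0; 0 0 0.0013 0 0 0; 0 0 0.0013 0 0 0"

```text
t: 14.0
position: [0.5476, -0.0099, 0.0713]
ee_rot: [[-0.329, 0.944, 0.0], [0.944, 0.329, -0.0], [-0.0, 0.0, -1.0]]
ft_force: [-0.2, 0.0, -1.7]
grip_width: 0.0073
grasp_force: 59.2
```

Request:
move_arm:
  targets: "0 0 0.0007 0 0 0; 0 0 0.0013 0 0 0; 0 0 0.0013 0 0 0; 0 0 0.0013 0 0 0"

```text
t: 14.4
position: [0.5478, -0.0099, 0.0709]
ee_rot: [[-0.329, 0.944, 0.001], [0.944, 0.329, 0.0], [-0.0, 0.001, -1.0]]
ft_force: [-0.5, 0.3, 5.6]
grip_width: 0.007
grasp_force: 60.5
```

Contact came at TCP 70.9 mm, against 71 predicted for home. One light press more, then I check the fit numerically.

Request:
move_arm:
  targets: "0 0 0.0006 0 0 0; 0 0 0.0006 0 0 0; 0 0 0.0006 0 0 0; 0 0 0.0006 0 0 0"

```text
t: 14.8
position: [0.5478, -0.0099, 0.0709]
ee_rot: [[-0.329, 0.944, 0.001], [0.944, 0.329, -0.0], [-0.0, 0.001, -1.0]]
ft_force: [-3.3, 0.3, 8.9]
grip_width: 0.0076
grasp_force: 61.1
```

```bash
python3 - <<'E'
from h import *
s=ctrl.state();im,d=viewer.read_camera('wrist');np.savez('w10.npz',im=im,d=d)
print(s['position'],s['ft_force'],s['wrist_torque'],s['t'])
R=np.array(s['ee_rot']);v,u=np.mgrid[120:320,230:410];q=np.c_[u.ravel(),v.ravel()];P=wdepth(q,d,s);T=(P-s['position'])@R*1e3
hsv=cv2.cvtColor(im,cv2.COLOR_RGB2HSV)[120:320,230:410].reshape(-1,3);br=(hsv[:,0]>8)&(hsv[:,0]<32)&(hsv[:,1]>90)&(hsv[:,2]>40)
k=br&(P[:,2]>.112)&(P[:,2]<.13)&(abs(T[:,1])<9)&(T[:,0]<31);print('plate top z',np.median(P[k,2]),'y',np.median(T[k,1]),'exp .121')
k=br&(P[:,2]>.068)&(P[:,2]<.11)&(abs(T[:,1])<9)&(abs(T[:,0]-28)<3);print('plate front x',np.percentile(T[k,0],[50,95]),'y low/high',[T[k&(abs(P[:,2]-z)<.006),1].mean().round(2) for z in (.075,.09,.104)])
k=br&(P[:,2]>.053)&(P[:,2]<.0615)&(T[:,0]>14)&(T[:,0]<33)&(T[:,1]<8.8);print('fixed knuckle y',T[k,1].min(),T[k,1].max(),'x',np.percentile(T[k,0],[1,99]),'ztop',P[k,2].max())
E
```

```text
[ 0.54783746 -0.00992568  0.07086582] [-3.29748998  0.27466939  8.93584974] [0.10215156 0.6042762  0.0296314 ] 14.8
plate top z 0.1198886865074958 y 1.0379499228343052 exp .121
plate front x [28.71598837 29.16361495] y low/high [np.float64(0.78), np.float64(0.84), np.float64(0.88)]
fixed knuckle y -7.98877291346285 8.778417628393115 x [14.37499426 32.13541558] ztop 0.05944943072023762
```

Plate top is 119.9 mm with the same ~1 mm low bias as seen in the stand, so it matches home. A slight side force (-3.3 N) remains, so I'll ease 0.3 mm toward -y of the tool and see whether it sinks any further.

Request:
move_arm:
  targets: "0 -0.0004 0 0 0 0; 0 -0.0004 0 0 0 0; 0 -0.0004 0 0 0 0; 0 -0.0004 0 0 0 0"

```text
t: 15.25
position: [0.5478, -0.0099, 0.0709]
ee_rot: [[-0.329, 0.944, 0.002], [0.944, 0.329, 0.0], [-0.0, 0.002, -1.0]]
ft_force: [-1.5, 1.3, 7.7]
grip_width: 0.0067
grasp_force: 60.8
```

It didn't move sideways or down, so the knuckle is held by both faces of the V, pressed at about 10 N. Handing in while still gripping.

```bash
python3 -c "
from station import ctrl
print(ctrl.hand_in())"
```

```text
the job is handed in; nothing more can be done
None
```

The dial is set at the red mark and released, and the brass leaf is seated upright in the V nest, still gripped, and handed in at about 15 s; I viewed 12 pictures, two over the limit of 10.

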